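# Fit the three-hole carrier disc on the polisher

### The job

Pick up the orange disc with three holes by its black grip block, turn it so that its holes line up with the three brass studs of the polishing machine, and lower it over them until it lies flat on the turntable; keep hold of it until the studs are through the holes, then let go. Leave the orange disc with four holes where it is.

Things in the scene. Friction and masses are not known exactly. Their poses are not given: they have to be found in the camera images.
- disc3: Loose orange disc, 200 mm diameter, plate 10 mm thick, about 0.45 kg, flat on the bench. Three 36 mm through holes on a 60 mm radius, at 0, 120 and 240 degrees from its x axis. In its middle a black grip block, 40 x 40 mm, sides along the disc's x and y, reaching from 10 to 60 mm above the underside. Origin: centre of the underside, z up.
- polisher: Fixed polishing machine: round grey housing 236 mm wide; on it a black turntable 184 mm wide that does not turn, its flat top 66 mm above the bench. On it three brass studs, 60 mm radius, at 0, 120 and 240 degrees from the x axis, 14 mm thick, 26 mm tall, the top 10 mm tapered: 16 mm show above a fitted disc. All three ways round fit. Origin: centre of the underside, at bench height, z up.
- disc4: Loose orange carrier disc with four holes, at 0, 90, 180 and 270 degrees from its x axis; otherwise the same sizes, grip block and origin as the three-hole disc. It does not fit the machine and stays where it is.
Mind the look-alikes: they are no part of the job. What is shaped like the polisher but purple is not meant.

How it is judged:
By the outcome, as a careful person would: the job done as asked, in the order asked, and still so for the second after the job is handed in, with the robot touching nothing.
It also fails if it takes over 45 s, if anything falls off the work surface, if the arm or the gripper's body presses on something with over 40 N, if the wrist force passes 120 N, or if a joint passes its speed limit or range.

### The arm

A 6-joint arm with a two-finger parallel gripper is mounted at the origin on the work surface. World frame = base frame: x ahead of the robot, y to its left, z up, the work surface at z = 0. Lengths are in m, angles in rad, forces in N, time in s.
With the tool pointing down it reaches from about 0.35 to 0.975 m from the base axis. Payload 4.9 kg.
Tool frame: the origin (TCP) lies on the centre line of the jaws, within the pads' length; the fingertips stand 8 mm ahead of it and the grasp point (between the pads) lies 11 mm behind it; z points along the fingers, y is the line along which they close (so a half turn about z gives the same grasp; the last joint's range is limited). The gripper opens to 85 mm and grips with 20 to 120 N. Pads are 22 mm wide; open, the fingers measure 114 mm over their backs; the gripper's body (76 mm by 85 mm) begins 54 mm behind the grasp point. The pads swing forward as they close: fully open they stand 13 mm farther back than shut.
Start: joints at [-1.245, 0.053, 1.613, -0, 1.476, -0.119], TCP at [0.269, -0.564, 0.239] pointing down, gripper open.
Joint ranges: [-3.01, 3.01], [-1.01, 2.22], [0.06, 2.58], [-1.02, 4.17], [0.09, 2.62], [-3.14, 3.14]. Speed limits (rad/s): [2.57, 2.57, 3.14, 3.14, 3.14, 3.14].

### API

Orientations are given as a rotation vector (axis times angle).
In Python, from station import ctrl gives the robot as it stands.
- The arm moves only by the shell command python3 -m jog 'ROWS' [FORCE]. ROWS is rows parted by semicolons, their numbers by spaces, 1 to 20 of them, each of 7 numbers: the finger opening in m, then dx, dy, dz in m, then a rotation vector rx, ry, rz in rad; each row is the pose to reach, as a shift and turn from the pose commanded when the command began, along the tool's axes at that moment; what a row does not reach only later rows make up. A row lasts 1/12 s, in which the tool goes at most 0.0417 m and 0.125 rad, less where a joint would pass 70% of its speed; a pose out of reach is approached as far as the arm can. The fingers move at their own pace and stop on an object; FORCE is the grip in N (left out, the last holds). Time passes only in rows, so rows that do not move let the fingers close. It prints the time, the measured TCP pose, the force, the opening and the grip force at its end.
- ctrl.get_obs(): the state, without advancing time (a new reading comes with each control period).
- ctrl.get_image(name): name is "scene" or "top" or "wrist"; returns the picture (400x640x3 uint8, red, green, blue); there is no depth.
- ctrl.camera_params(name): a dict with "fx", "fy", "cx", "cy" (pixels), "T" (4x4, takes a point from camera to world coordinates); the wrist camera has in their place "tool_from_camera" (4x4, takes a point from camera to tool coordinates, whose origin is the TCP and whose axes are the flange's). Camera axes: x right, y down, z forward; pixel columns grow to the right and rows downward; lengths in m; the calibration is good to about 2 mm. The wrist camera is an equidistant fisheye: a pixel r from the principal point sees the ray r / f radians off the axis. A picture is of the moment at which its call begins: read the wrist's pose just before it. camera_params takes no time and is no camera call.
- ctrl.finish_job(): hands the job in; it is judged then, once.
Trained networks look in the newest picture that a camera, given by its name, has taken for a name from the list of things; names that differ only in an ending like _2 or _b are one class to them, and where a whole thing is asked for, a point or a joint stands for the part that bears it (a point fixed in the world has none). Each returns a list of dicts, best first, with "p" (0 to 1); they miss things now and then, are a little off and sometimes report something else, mostly with a low value. They report only what shows in the picture. A call takes as long as a camera call. They do not tell look-alikes from the thing itself.
- ctrl.find_in(camera, thing): "extent" ([left, top, right, bottom] in pixels, round what is visible of it).
- ctrl.cut_out(camera, thing): "mask" (400x640 bool, what is visible of it) and "extent" ([left, top, right, bottom] in pixels, round what is visible of it).
- ctrl.tip_of(camera, thing): "xy" ([column, row] in pixels: a listed point, or the origin of a listed thing).
The state is a dict: "t": time; "q": joint angles; "dq": joint speeds; "effort": joint torques, N m; "tool_pos": TCP position; "tool_rot": TCP orientation; "contact_force": force on the tool from outside, world axes, zero at the start; "wrist_torque": the same for the moment, N m; "opening": finger opening in m; "grip_force": force on a finger pad.
Only numpy, scipy, OpenCV 4.12 (cv2) and the standard library are available. Lean on these libraries where they do the work, as an engineer would, in place of code of your own. Each camera call takes 0.05 s, during which the arm holds its last target. There are 200 camera calls.

## Working session

There is one attempt and no reset: what is moved stays moved. The work goes in short steps, Python scripts to look and compute and a shell command to move; the robot and the scene stay as the last step left them, time stands still between calls to the robot, and variables do not carry over. Pictures are saved under pics/ and viewed, at most 10 in all, crops included, and the job is handed in when it is done.

```bash
ls; mkdir -p pics
python3 - <<'E'
from station import ctrl
import cv2,numpy as np
ims=[]
for c in("top","scene"):
    im=ctrl.get_image(c); cv2.imwrite(f"pics/{c}0.png",im[:,:,::-1])
    for th in("disc3","disc4","polisher"):
        for f in (ctrl.find_in,ctrl.tip_of):
            print(c,th,[(np.round(d.get("xy",d.get("extent")),1).tolist(),round(d["p"],2)) for d in f(c,th)])
    p=ctrl.camera_params(c);print({k:np.round(v,4).tolist() for k,v in p.items()})
o=ctrl.get_obs();print(o["t"],o["tool_pos"],o["tool_rot"])
E
```

```text
pics
top disc3 [([364.6, 140.6, 420.6, 196.2], 0.96), ([207.2, 148.5, 271.0, 205.9], 0.7)]
top disc3 [([392.2, 168.2], 0.9), ([238.0, 177.2], 0.86)]
top disc4 [([364.6, 140.6, 420.6, 196.2], 0.96), ([207.2, 148.5, 271.0, 205.9], 0.7)]
top disc4 [([392.2, 168.2], 0.9), ([238.0, 177.2], 0.86)]
top polisher [([449.2, 154.9, 523.0, 225.5], 0.91), ([283.0, 128.7, 354.3, 198.2], 0.83), ([388.2, 221.5, 452.8, 258.8], 0.77), ([115.1, 138.8, 183.4, 205.7], 0.66)]
top polisher [([316.6, 166.5], 0.76), ([481.8, 187.3], 0.7), ([148.7, 173.9], 0.62), ([420.0, 257.3], 0.59)]
{'fx': 491.5682, 'fy': 491.5682, 'cx': 313.151, 'cy': 199.3748, 'T': [[0.0142, -0.9888, 0.1485, 0.1497], [-0.9999, -0.0149, -0.0034, 0.017], [0.0056, -0.1484, -0.9889, 1.657], [0.0, 0.0, 0.0, 1.0]]}
scene disc3 [([213.2, 204.1, 268.4, 260.2], 0.91), ([357.0, 188.9, 408.1, 233.1], 0.78)]
scene disc3 [([382.5, 211.9], 0.95), ([237.7, 232.7], 0.72)]
scene disc4 [([213.2, 204.1, 268.4, 260.2], 0.91), ([357.0, 188.9, 408.1, 233.1], 0.78)]
scene disc4 [([382.5, 211.9], 0.95), ([237.7, 232.7], 0.72)]
scene polisher [([283.6, 196.9, 349.0, 262.1], 0.85), ([181.3, 135.1, 244.2, 191.5], 0.71), ([119.7, 193.4, 188.5, 257.1], 0.69), ([434.4, 171.7, 499.0, 234.6], 0.56)]
scene polisher [([212.1, 166.9], 0.88), ([466.5, 200.7], 0.85), ([314.9, 228.7], 0.82), ([157.1, 226.6], 0.77)]
{'fx': 478.9079, 'fy': 478.9079, 'cx': 314.4199, 'cy': 198.9017, 'T': [[0.1085, 0.8566, -0.5044, 1.2908], [0.9941, -0.0932, 0.0557, -0.0831], [0.0007, -0.5075, -0.8617, 1.5376], [0.0, 0.0, 0.0, 1.0]]}
0.7 [ 0.26891623 -0.56419055  0.23935511] [ 3.06414693e+00  6.92925062e-01 -2.18351859e-05]
```

Run:
```python
import cv2,numpy as np
a=cv2.imread("pics/top0.png")[115:275,100:540];b=cv2.imread("pics/scene0.png")[125:275,100:540]
f=lambda i:cv2.resize(i,None,fx=1.8,fy=1.8,interpolation=cv2.INTER_CUBIC)
cv2.imwrite("pics/c0.png",np.vstack([f(a),f(b)]))
```

```text
(no output)
```

View pics/c0.png

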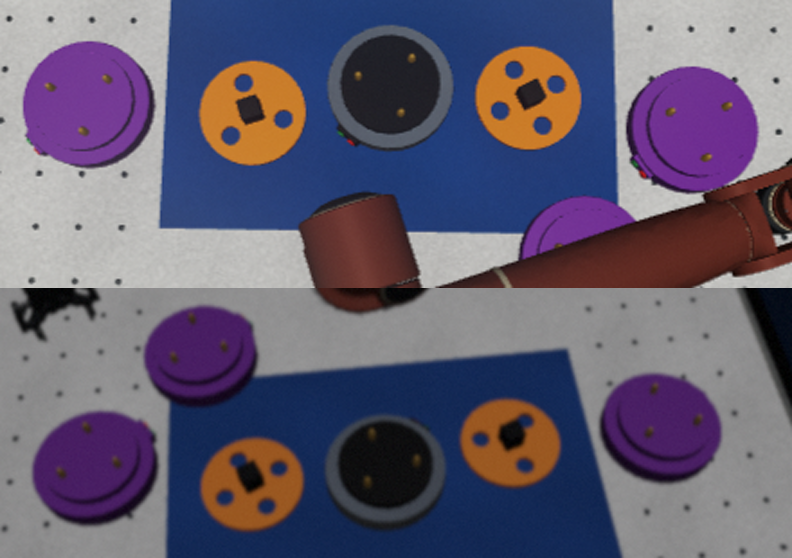

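The top view shows the three-hole disc left at about (239,177), the grey polisher at (316,163) and disc4 at (393,169). The purple machines are decoys. Next I measure the poses.

```bash
cat > h.py <<'E'
import cv2,numpy as np
from station import ctrl
from scipy.spatial.transform import Rotation as R
def ray(c,uv,z):
    p=ctrl.camera_params(c);T=p["T"]
    d=T[:3,:3]@[(uv[0]-p["cx"])/p["fx"],(uv[1]-p["cy"])/p["fy"],1]
    return T[:3,3]+d*(z-T[2,3])/d[2]
E
python3 - <<'E'
from h import *
for c,bd,bp in(("top",(200,140,280,215),(283,128,355,199)),("scene",(348,180,415,240),(283,196,350,262))):
    im=cv2.imread(f"pics/{c}0.png");hsv=cv2.cvtColor(im,cv2.COLOR_BGR2HSV)
    l,t,r,b=bd
    m=cv2.inRange(hsv,(5,120,80),(25,255,255));mm=np.zeros_like(m);mm[t:b,l:r]=m[t:b,l:r]
    cs,h=cv2.findContours(mm,cv2.RETR_CCOMP,cv2.CHAIN_APPROX_NONE)
    for k,q in enumerate(cs):
        a=cv2.contourArea(q)
        if a<15: continue
        M=cv2.moments(q);u=(M["m10"]/M["m00"],M["m01"]/M["m00"])
        print(c,"outer" if h[0,k,3]<0 else "hole",a,np.round(u,1),ray(c,u,.01).round(4))
    l,t,r,b=bp
    m=cv2.inRange(hsv,(8,70,50),(35,255,255));mm=np.zeros_like(m);mm[t:b,l:r]=m[t:b,l:r]
    n,_,st,ce=cv2.connectedComponentsWithStats(mm)
    P=[]
    for k in range(1,n):
        if st[k,4]>3: print(c,"stud",st[k,4],ce[k].round(1),ray(c,ce[k],.079).round(4));P.append(ray(c,ce[k],.079)[:2])
    if len(P)==3:
        P=np.array(P);o=P.mean(0);d=P-o;print("pol",o,np.linalg.norm(d,axis=1),np.degrees(np.arctan2(d[:,1],d[:,0])))
E
```

```text
top outer 2576.0 [239.9 177.4] [0.4689 0.2619 0.01  ]
top hole 99.5 [227.9 190.1] [0.4246 0.3012 0.01  ]
top hole 100.0 [257.1 180.9] [0.4577 0.2032 0.01  ]
top hole 185.5 [238.7 175.6] [0.4752 0.2662 0.01  ]
top hole 97.5 [234.9 160.8] [0.5267 0.2811 0.01  ]
top stud 21 [328.2 147. ] [ 0.5623 -0.0356  0.079 ]
top stud 19 [298.5 156.6] [0.5281 0.0617 0.079 ]
top stud 20 [322.2 177. ] [ 0.4609 -0.0171  0.079 ]
pol [0.51710759 0.0029738 ] [0.0594259  0.05969969 0.05968473] [ -40.45955988   79.40547277 -160.2995804 ]
scene outer 2002.5 [383.  210.7] [0.4734 0.2589 0.01  ]
scene hole 75.0 [391.  223.4] [0.5278 0.2781 0.01  ]
scene hole 67.0 [366.5 208.9] [0.4595 0.2004 0.01  ]
scene hole 261.0 [385.7 204.4] [0.4481 0.2735 0.01  ]
scene stud 12 [306.1 204.8] [ 0.4577 -0.0206  0.079 ]
scene stud 13 [331.  219.7] [0.5257 0.0589 0.079 ]
scene stud 10 [303.8 231.5] [ 0.5608 -0.0387  0.079 ]
pol [ 5.14742185e-01 -1.46775924e-04] [0.06057754 0.06004943 0.06006732] [-160.26736837   79.46087831  -39.96638576]
```

```bash
cat >> h.py <<'E'
def delta(x,y,z,ya):
    o=ctrl.get_obs();A=R.from_rotvec(o["tool_rot"]);t=np.radians(ya)
    Y=np.array([np.cos(t),np.sin(t),0]);Z=np.array([0,0,-1.]);X=np.cross(Y,Z)
    B=R.from_matrix(np.c_[X,Y,Z]);d=A.inv().apply(np.array([x,y,z])-o["tool_pos"])
    print("t",o["t"],"d",d.round(4),"r",(A.inv()*B).as_rotvec().round(4),"rows",np.linalg.norm(d)/.0417)
E
python3 -c "
from h import *
delta(.47,.262,.16,-71.4);delta(.47,-.1,.2,-71.4)"
```

```text
t 0.7 d [ 0.537  -0.6593  0.0793] r [1.000e-04 0.000e+00 1.202e-01] rows 20.479710911579126
t 0.7 d [ 0.3812 -0.3325  0.0393] r [1.000e-04 0.000e+00 1.202e-01] rows 12.167903814117123
```

```bash
python3 -m jog '.085 .381 -.333 .04 0 0 .12;.085 .381 -.333 .04 0 0 .12;.085 .381 -.333 .04 0 0 .12;.085 .381 -.333 .04 0 0 .12;.085 .381 -.333 .04 0 0 .12;.085 .381 -.333 .04 0 0 .12;.085 .381 -.333 .04 0 0 .12;.085 .381 -.333 .04 0 0 .12;.085 .381 -.333 .04 0 0 .12;.085 .381 -.333 .04 0 0 .12;.085 .381 -.333 .04 0 0 .12;.085 .381 -.333 .04 0 0 .12;.085 .537 -.659 .08 0 0 .12;.085 .537 -.659 .08 0 0 .12;.085 .537 -.659 .08 0 0 .12;.085 .537 -.659 .08 0 0 .12;.085 .537 -.659 .08 0 0 .12;.085 .537 -.659 .08 0 0 .12;.085 .537 -.659 .08 0 0 .12;.085 .537 -.659 .08 0 0 .12'
python3 - <<'E'
from h import *
o=ctrl.get_obs();im=ctrl.get_image("wrist");cv2.imwrite("pics/w1.png",im[:,:,::-1])
print(o["tool_pos"],o["tool_rot"]);p=ctrl.camera_params("wrist");print(p)
delta(.47,.262,.16,-71.4)
E
```

```text
t: 2.37
tool_pos: [0.4694, 0.2269, 0.1636]
tool_rot: [-3.1, -0.509, -0.002]
contact_force: [0.8, -0.6, 0.6]
opening: 0.0852
grip_force: 0.0
[0.46943007 0.22693366 0.16355897] [-3.10015317e+00 -5.08510269e-01 -1.71658671e-03]
{'fx': 309.70691628693146, 'fy': 309.70691628693146, 'cx': 320.4554081414384, 'cy': 204.31013320616324, 'tool_from_camera': array([[ 2.02201560e-04, -9.47792782e-01, -3.18886817e-01,
         8.05067419e-02],
       [ 9.99999447e-01, -1.37344471e-04,  1.04229942e-03,
         3.53183995e-04],
       [-1.03168121e-03, -3.18886851e-01,  9.47792230e-01,
        -1.34223085e-01],
       [ 0.00000000e+00,  0.00000000e+00,  0.00000000e+00,
         1.00000000e+00]])}
t 2.4167 d [ 0.0111 -0.027   0.0028] r [-0.0053 -0.0009  0.0054] rows 0.7025269625576247
```

View pics/w1.png

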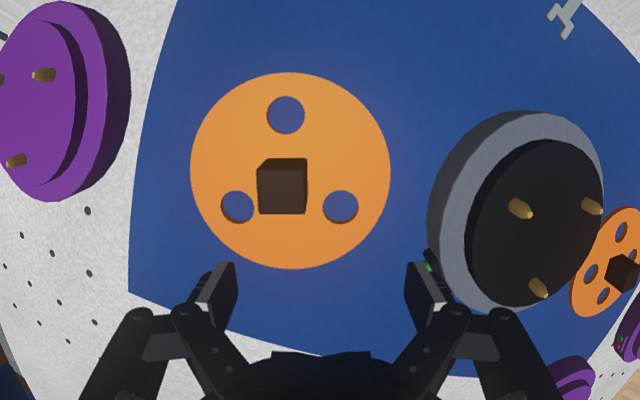

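The wrist view shows the three-hole disc at (290,170) with its holes at (286,115), (237,207) and (340,207). The polisher is to the right, its studs at (520,209), (592,206) and (538,288). I'll measure both from this picture.

```bash
cat >> h.py <<'E'
def wray(uv,z,pos,rot):
    p=ctrl.camera_params("wrist");T=p["tool_from_camera"];A=R.from_rotvec(rot).as_matrix()
    v=np.array([uv[0]-p["cx"],uv[1]-p["cy"]])/p["fx"];th=np.linalg.norm(v)
    d=A@T[:3,:3]@np.r_[v/th*np.sin(th),np.cos(th)];o=pos+A@T[:3,3]
    return o+d*(z-o[2])/d[2]
def tri(P,n):
    P=np.array(P)[:,:2];c=P.mean(0);d=P-c;print(n,c.round(4),np.linalg.norm(d,axis=1).round(4),np.degrees(np.arctan2(d[:,1],d[:,0])).round(1))
E
python3 - <<'E'
from h import *
pos=np.array([0.46943007,0.22693366,0.16355897]);rot=np.array([-3.10015317e+00,-5.08510269e-01,-1.71658671e-03])
im=cv2.imread("pics/w1.png");hsv=cv2.cvtColor(im,cv2.COLOR_BGR2HSV)
m=cv2.inRange(hsv,(5,100,60),(25,255,255))
mm=np.zeros_like(m);mm[60:275,180:400]=m[60:275,180:400]
cs,h=cv2.findContours(mm,cv2.RETR_CCOMP,cv2.CHAIN_APPROX_NONE);P=[]
for k,q in enumerate(cs):
    a=cv2.contourArea(q)
    if a<300: continue
    W=np.array([wray(x[0],.01,pos,rot)[:2] for x in q]);(c,_,_)=cv2.fitEllipse(W.astype(np.float32)*1000)
    print(a,c);
    if a<1500 and h[0,k,3]>=0:P.append(np.array(c)/1000)
tri(P,"disc")
mm[:]=0;mm[190:310,490:605]=cv2.inRange(hsv,(8,70,50),(35,255,255))[190:310,490:605]
n,_,st,ce=cv2.connectedComponentsWithStats(mm);print(st[1:],ce[1:])
tri([wray(ce[k],.079,pos,rot) for k in range(1,n) if st[k,4]>100],"pol")
E
```

```text
359.0 (546.6121215820312, 236.56776428222656)
30574.5 (469.6805114746094, 260.5533752441406)
922.0 (459.2491760253906, 202.55116271972656)
808.5 (426.4698486328125, 299.4507751464844)
2600.5 (459.2708435058594, 262.00030517578125)
1158.0 (526.751220703125, 279.1468505859375)
disc [0.4708 0.2604] [0.059  0.0591 0.059 ] [-101.3  138.6   18.5]
[[ 581  197   22   19  277]
 [ 508  198   26   21  370]
 [ 569  219   36   91 1850]
 [ 528  277   21   22  277]] [[591.27075812 206.32851986]
 [519.93243243 208.64594595]
 [590.17297297 276.91837838]
 [538.02166065 287.83393502]]
pol [ 0.5112 -0.0227] [0.053  0.0863 0.0807 0.0499] [ -13.4   78.6 -103.6  173. ]
```

```bash
python3 -c "
from h import *
delta(.470,.261,.1,-71.45);delta(.470,.261,.025,-71.45)
pos=np.array([0.46943007,0.22693366,0.16355897]);rot=np.array([-3.10015317e+00,-5.08510269e-01,-1.71658671e-03])
tri([wray(u,.079,pos,rot) for u in [(591.3,206.3),(519.9,208.6),(538,287.8)]],'pol')"
```

```text
t 2.4167 d [ 0.0107 -0.0257  0.0628] r [-0.0053 -0.0009  0.0063] rows 1.647464863860088
t 2.4167 d [ 0.0106 -0.0253  0.1378] r [-0.0053 -0.0009  0.0063] rows 3.3695276647375585
pol [0.5175 0.0035] [0.0594 0.0595 0.0594] [ -40.4   79.7 -160.3]
```

```bash
python3 -m jog '.085 .011 -.026 .06 -.005 0 .006;.085 .011 -.026 .06 -.005 0 .006;.085 .011 -.026 .06 -.005 0 .006;.085 .011 -.026 .06 -.005 0 .006;.085 .011 -.026 .06 -.005 0 .006' 60
python3 -c "
from h import *
delta(.470,.261,.025,-71.45)"
```

```text
t: 2.83
tool_pos: [0.4727, 0.2526, 0.1047]
tool_rot: [3.097, 0.497, 0.004]
contact_force: [-0.0, 0.1, 0.0]
opening: 0.085
grip_force: 0.0
t 2.8333 d [-0.0001 -0.0092  0.0796] r [ 0.0052 -0.0016 -0.0053] rows 1.9222953988166052
```

```bash
python3 -m jog '.085 0 -.009 .03 .005 0 -.005;.085 0 -.009 .055 .005 0 -.005;.085 0 -.009 .08 .005 0 -.005;.085 0 -.009 .08 .005 0 -.005;.085 0 -.009 .08 .005 0 -.005'
python3 -c "
from h import *
delta(.470,.261,.025,-71.45)"
```

```text
t: 3.25
tool_pos: [0.4696, 0.2603, 0.0241]
tool_rot: [3.101, 0.505, -0.0]
contact_force: [1.2, 0.2, 0.7]
opening: 0.0848
grip_force: 0.0
t 3.25 d [ 0.0006 -0.0005 -0.0009] r [ 0.0001  0.0002 -0.0012] rows 0.028816235735683735
```

```bash
python3 -m jog '.03 0 0 0 0 0 0;.03 0 0 0 0 0 0;.03 0 0 0 0 0 0;.03 0 0 0 0 0 0;.03 0 0 0 0 0 0;.03 0 0 0 0 0 0;.03 0 0 0 0 0 0;.03 0 0 0 0 0 0' 80
python3 -c "
from h import *
delta(.470,.261,.16,-71.45)"
```

```text
t: 3.92
tool_pos: [0.4706, 0.2617, 0.0254]
tool_rot: [-3.1, -0.506, -0.005]
contact_force: [-0.9, 0.1, 7.7]
opening: 0.0392
grip_force: 82.7
t 3.9167 d [-0.0004  0.0004 -0.1346] r [-0.0003 -0.0032 -0.    ] rows 3.2278949968041997
```

```bash
python3 -m jog '.03 0 0 -.02 0 0 0;.03 0 0 -.05 0 0 0;.03 0 0 -.09 0 0 0;.03 0 0 -.125 0 0 0;.03 0 0 -.14 0 0 0;.03 -.004 .03 -.14 0 0 -.12;.03 -.008 .06 -.14 0 0 -.24;.03 -.012 .09 -.14 0 0 -.36;.03 -.016 .12 -.14 0 0 -.48;.03 -.02 .15 -.14 0 0 -.6;.03 -.024 .18 -.14 0 0 -.72;.03 -.029 .21 -.14 0 0 -.84;.03 -.034 .24 -.14 0 0 -.96;.03 -.038 .26 -.14 0 0 -1.065;.03 -.038 .26 -.14 0 0 -1.065;.03 -.038 .26 -.14 0 0 -1.065;.03 -.038 .26 -.14 0 0 -1.065'
python3 - <<'E'
from h import *
delta(.5165,.0025,.165,-10.4)
o=ctrl.get_obs();im=ctrl.get_image("wrist");cv2.imwrite("pics/w2.png",im[:,:,::-1])
print(o["tool_pos"],o["tool_rot"],o["grip_force"])
im2=ctrl.get_image("scene");cv2.imwrite("pics/s2.png",cv2.resize(im2[150:290,230:430,::-1],None,fx=4,fy=4))
E
```

```text
t: 5.33
tool_pos: [0.5149, 0.0029, 0.1621]
tool_rot: [-2.414, -2.008, 0.002]
contact_force: [-0.3, 0.4, -5.5]
opening: 0.0391
grip_force: 82.6
t 5.3333 d [-0.0001  0.0016 -0.0029] r [-0.0025 -0.0003 -0.0015] rows 0.07934641431503807
[0.5149261  0.00287561 0.1621139 ] [-2.41354933e+00 -2.00774114e+00  2.10453383e-03] 82.57950067520142
```

View pics/w2.png

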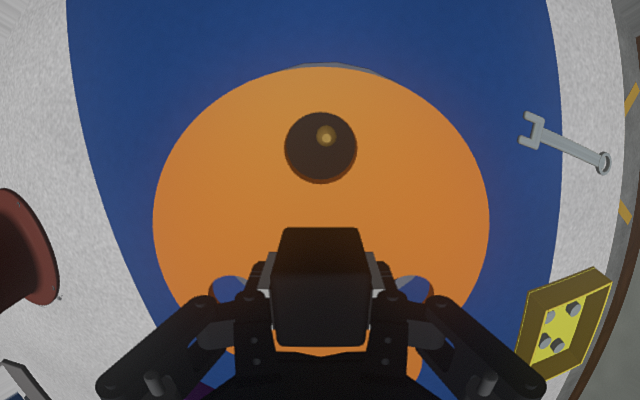

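View pics/s2.png

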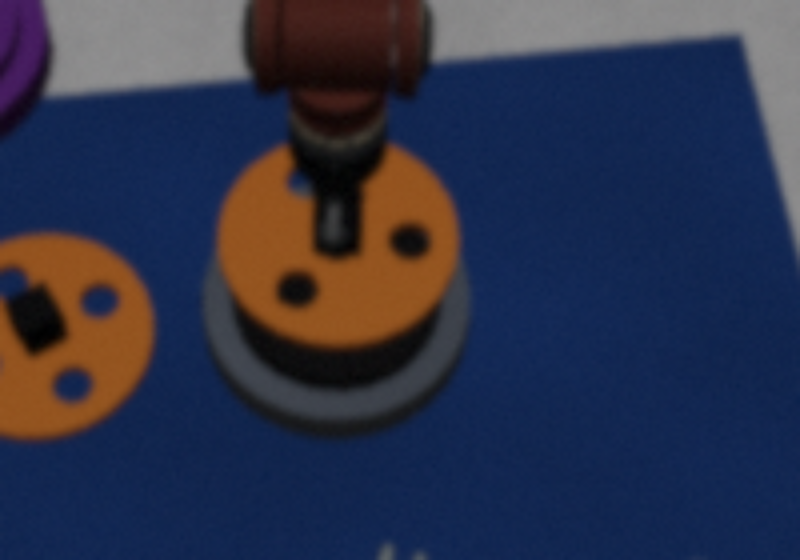

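Wrist view: a stud tip shows at (326,136), near the middle of the hole at (320,148). The scene view shows the disc above the grey polisher. I lower it part of the way first.

```bash
python3 -c "
from h import *
pos=np.array([0.5149261,0.00287561,0.1621139]);rot=np.array([-2.41354933,-2.00774114,2.10453383e-03])
t=np.radians(79.6);print(wray((326,135),.09,pos,rot),.5165+.06*np.cos(t),.0025+.06*np.sin(t),'hole',wray((320.5,148),.146,pos,rot))"
python3 -m jog '.03 0 .002 .015 0 0 0;.03 0 .002 .03 0 0 0;.03 0 .002 .04 0 0 0;.03 0 .002 .048 0 0 0;.03 0 .002 .055 0 0 0;.03 0 .002 .055 0 0 0;.03 0 .002 .055 0 0 0'
python3 - <<'E'
from h import *
delta(.5165,.0025,.0914,-10.4)
im=ctrl.get_image("wrist")[40:320,160:480,::-1]
im2=ctrl.get_image("scene")[170:260,280:360,::-1]
cv2.imwrite("pics/c3.png",np.hstack([cv2.resize(im,(480,420)),cv2.resize(im2,(320,420))]))
E
```

```text
[0.52823267 0.0614041  0.09      ] 0.5273311487150336 0.06151428824880315 hole [0.5246116  0.06134189 0.146     ]
t: 6.02
tool_pos: [0.5177, 0.0023, 0.1081]
tool_rot: [-2.414, -2.01, 0.001]
contact_force: [-0.3, 0.8, -4.0]
opening: 0.0393
grip_force: 82.7
t 6.0167 d [-0.     -0.0012  0.0167] r [-0.0006  0.     -0.0003] rows 0.4026628728640914
```

View pics/c3.png

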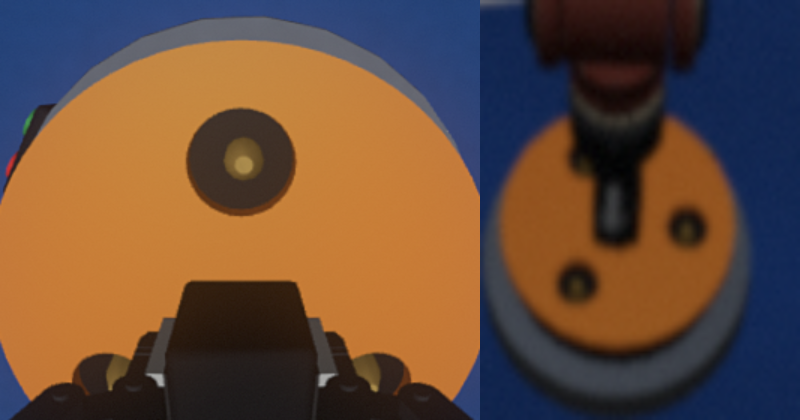

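The picture shows a stud centred in the front hole at (242,160). Studs are also visible in both other holes, in the wrist and the scene view. I continue down.

```bash
python3 -m jog '.03 0 0 .005 0 0 0;.03 0 0 .009 0 0 0;.03 0 0 .012 0 0 0;.03 0 0 .014 0 0 0;.03 0 0 .0155 0 0 0;.03 0 0 .0165 0 0 0;.03 0 0 .0165 0 0 0;.03 0 0 .0165 0 0 0'
```

```text
t: 6.78
tool_pos: [0.518, 0.0021, 0.0919]
tool_rot: [2.414, 2.01, 0.0]
contact_force: [0.4, 0.8, -4.4]
opening: 0.0393
grip_force: 82.9
```

```bash
python3 -m jog '.03 0 0 .0005 0 0 0;.03 0 0 .001 0 0 0;.03 0 0 .0015 0 0 0;.03 0 0 .0015 0 0 0;.03 0 0 .0015 0 0 0'
```

```text
t: 7.2
tool_pos: [0.5182, 0.002, 0.0914]
tool_rot: [2.414, 2.01, 0.0]
contact_force: [-4.2, -1.4, 5.5]
opening: 0.0391
grip_force: 83.8
```

Contact: the force changed from −4.4 to +5.5 N at the expected height. I release, rise and move clear.

```bash
python3 -m jog '.06 0 0 0 0 0 0;.06 0 0 0 0 0 0;.06 0 0 0 0 0 0;.06 0 0 0 0 0 0;.06 0 0 0 0 0 0;.06 0 0 -.01 0 0 0;.06 0 0 -.03 0 0 0;.06 0 0 -.06 0 0 0;.06 0 0 -.1 0 0 0;.06 0 0 -.14 0 0 0;.06 -.04 0 -.15 0 0 0;.06 -.08 0 -.15 0 0 0;.06 -.1 0 -.15 0 0 0;.06 -.1 0 -.15 0 0 0;.06 -.1 0 -.15 0 0 0'
python3 - <<'E'
from h import *
im=ctrl.get_image("wrist")[:,:,::-1]
im2=ctrl.get_image("scene")[180:270,220:420,::-1]
cv2.imwrite("pics/c4.png",np.vstack([cv2.resize(im,(480,300)),cv2.resize(im2,(480,216))]))
E
```

```text
t: 8.45
tool_pos: [0.4997, -0.097, 0.2411]
tool_rot: [2.416, 2.007, 0.001]
contact_force: [0.1, -0.4, 0.7]
opening: 0.0602
grip_force: 0.0
```

View pics/c4.png

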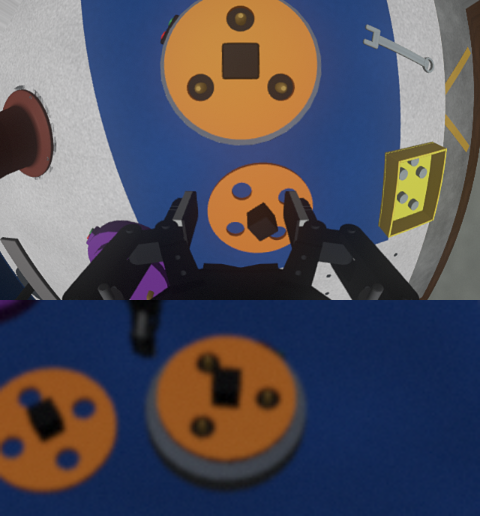

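The disc lies flat on the polisher with studs in all three holes, at (240,18), (200,87) and (281,87). Disc4 is untouched and the gripper is clear.

```bash
python3 -c "
from station import ctrl
print(ctrl.finish_job())"
```

```text
the job is handed in; nothing more can be done
None
```

The three-hole disc lies flat on the grey polisher with all three studs through its holes and has been released; the four-hole disc was not touched, and I handed the job in at about 8.6 s on the robot's clock (no verdict was returned).

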